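Steady the rocking display stand

TASK

The plywood display stand with the plate rack rocks because its screw foot, under the three-armed wheel, is too short. Push the wheel round clockwise (seen from above) to screw that foot down until the stand is level, and about a fifth of a turn more, so that all four feet stand firmly on the shelf and it no longer rocks, but not so far that the screw foot lifts the stand off its side feet. Leave the stand about where it is, disturb nothing else, and let go of everything at the end.

Things in the scene. Friction and masses are not known exactly. Their poses are not given: they have to be found in the camera images.
- stand: loose plywood display stand, about 2 kg; deck 18 mm thick, 200 mm wide (x), 110 mm at the wheel end, from y = -205 to +175 mm, its top 58 mm above the feet's undersides. Origin midway between its two side feet, level with the feet's undersides; x across the deck, y from wheel end to rack end, z up. With its foot too short it rocks about the line of the side feet and leans towards the wheel
- wheel (a joint): turn of the wooden three-armed wheel, rad, clockwise from above positive (screws the foot down 20 mm per turn); starts 0 to 1.7, stops at 0 and 8.5. Needs about 0.1 N m (2 to 3 N at mid-arm) and stays where left. At about 3.2 the lean is gone and the end foot touches; 3.5 to 5.3: all four feet carry weight, best 4.5 (70 degrees past lean gone); beyond about 5.6 the side feet lift
- wheel_top (a point): point on the wheel's axis level with the tops of its arms, 108 mm above the feet's undersides, stand y = -140 mm. Hub 36 mm diameter, 3 mm higher than the arms; three level arms 120 degrees apart reach 66 mm from the axis, each 16 mm wide, 22 mm tall, 28 mm free below them to the deck. The wheel turns in place; its end of the stand rises up to 12 mm as the foot goes down
- spoke_tip (a point): outer end of one of the wheel's three arms, on its centre line, level with its top, 66 mm from the axis
- foot_near: fixed wooden side foot with a ball-shaped end, 32 mm diameter, 40 mm tall, at stand x = -80, y = 0 mm; origin at its lowest point
- foot_far: fixed wooden side foot, like foot_near, at stand x = +80, y = 0 mm; origin at its lowest point
- foot_end: fixed wooden end foot, like foot_near, at stand x = 0, y = +140 mm under the plate-rack end; hangs 4 to 12 mm above the shelf at the start; origin at its lowest point
- glide: rubber glide of the screw foot, 40 mm diameter, 14 mm thick, under the wheel; origin at the centre of its underside. Sprung, 1.2 N per mm, so there is some play between a foot too short and too long
- hammer_toy: chunky wooden toy hammer, 160 mm long, bystander
- mug: white ceramic mug, 80 mm diameter, 90 mm tall, bystander
- bowl: blue ceramic bowl, 120 mm diameter, 50 mm tall, bystander
- loose_plate: acrylic plate lying flat, 90 x 90 x 6 mm, bystander
- wood_cone: wooden cone 60 mm diameter, 62 mm tall, standing close beside the stand, bystander
- wood_ring: wooden ring 72 mm diameter, 18 mm tall, close beside the stand, bystander
- plate_rack: plywood slot rack with upright acrylic plates, fixed on the deck; spans stand y = +10 to +170 mm, up to 175 mm above the shelf; origin at its underside's centre, stand y = +85 mm

How it is judged:
By the outcome, as a careful person would: the job done as asked, in the order asked, and still so for the second after the job is handed in, with the robot touching nothing.
It also fails if it takes over 45 s, if anything falls off the work surface, if the arm or the gripper's body presses on something with over 40 N, if the wrist force passes 120 N, or if a joint passes its speed limit or range.

ROBOT

A 6-joint arm with a two-finger parallel gripper is mounted at the origin on the work surface. World frame = base frame: x ahead of the robot, y to its left, z up, the work surface at z = 0. Lengths are in m, angles in rad, forces in N, time in s.
With the tool pointing down it reaches from about 0.375 to 0.9 m from the base axis. Payload 3.1 kg.
Tool frame: the origin (TCP) lies midway between the tips of the shut fingers; the grasp point (between the pads) lies 19 mm behind it; z points along the fingers, y is the direction in which the jaws open and shut (so a half turn about z gives the same grasp; the last joint's range is limited). The gripper opens to 85 mm and grips with 20 to 120 N. Pads are 22 mm wide; open, the fingers measure 114 mm over their backs; the gripper's body (76 mm by 85 mm) begins 54 mm behind the grasp point. The pads swing forward as they close: fully open they stand 13 mm farther back than shut.
Start: joints at [-1.341, 0.527, 1.433, -0, 1.181, -0.178], TCP at [0.248, -0.573, 0.231] pointing down, gripper open.
Joint ranges: [-3.08, 3.08], [-0.75, 2.2], [0.22, 2.44], [-1.43, 4.57], [0, 2.65], [-2.85, 2.85]. Speed limits (rad/s): [2.79, 2.79, 3.14, 3.14, 3.14, 3.14].

INTERFACE

Orientations are given as a unit quaternion [x, y, z, w].
In Python, from station import manip gives the robot as it stands.
- The arm moves only by the tool servo_tool, never from a script. Its argument "increments" is a list of rows, each an object with "hand": the closure, from 0 (fully open) to 1 (shut); "travel": the shift along the tool's x, y, z in mm, a list of three; "yaw": the turn about the tool's z in degrees. A call has 1 to 20 rows; each row shifts and turns the commanded pose from where the row before left it, along the tool's axes as they then stand; what a row does not reach is not made up. A row lasts 1/10 s, in which the tool goes at most 50 mm and 8.59 degrees, less where a joint would pass 70% of its speed; a pose out of reach is approached as far as the arm can. A call with a gripper value outside its range is refused whole. The fingers move at their own pace and stop on an object; "newtons" is the grip in N (left out, the last holds). Time passes only in rows, so rows that do not move let the fingers close. It gives the time, the measured TCP pose, the force and the opening at its end, in the units of the state.
- manip.sense(): the state, without advancing time (a new reading comes with each control period).
- manip.snapshot(name): name is "side" or "top" or "wrist"; returns a dict with "pixels" (384x512x3 uint8, blue, green, red), "fx", "fy", "cx", "cy" (pixels), "R" (3x3) and "t" (3): a world point X has camera coordinates R X + t. Camera axes: x right, y down, z forward; pixel columns grow to the right and rows downward; lengths in m; the calibration is good to about 2 mm. The wrist camera is an equidistant fisheye: a pixel r from the principal point sees the ray r / f radians off the axis. A picture is of the moment at which its call begins. There is no depth.
- manip.sign_off(): hands the job in, once; it reports no verdict.
The state is a dict: "t": time; "q": joint angles; "qd": joint speeds; "tau": joint torques, N m; "tcp_pos": TCP position; "tool_rot": TCP orientation; "force": force on the tool from outside, world axes, zero at the start; "ft_torque": the same for the moment, N m; "finger_gap": opening from 0.0 (shut) to 1.0 (fully open).
Only numpy, scipy, OpenCV 4.12 (cv2) and the standard library are available. Lean on these libraries where they do the work, as an engineer would, in place of code of your own. Each camera call takes 0.05 s, during which the arm holds its last target.

## Working session

There is one attempt and no reset: what is moved stays moved. The work goes in short steps, Python scripts to look and compute and a tool call to move; the robot and the scene stay as the last step left them, time stands still between calls to the robot, and variables do not carry over. Pictures are saved under pics/ and viewed, and the job is handed in when it is done.

Besides the shell and the picture viewer there is one more tool, called after "Emit:" as a command line: name --argument value ..., lists and objects as JSON in quotes. servo_tool: Moves the arm, as the interface text tells. Its arguments: {"type":"object","properties":{"increments":{"type":"array","items":{"type":"object","properties":{"hand":{"type":"number"},"travel":{"type":"array","items":{"type":"number"}},"yaw":{"type":"number"}}}},"newtons":{"type":"number"}},"required":["increments"]}

```bash
mkdir -p pics; ls
python3 - <<'E'
from station import manip
import cv2,numpy as np,pickle
s=manip.sense();print(s)
d={}
for n in("side","top","wrist"):
    p=manip.snapshot(n);d[n]=p;cv2.imwrite(f"pics/{n}0.png",p["pixels"])
    print(n,p["fx"],p["cx"],p["cy"],np.round(p["R"],3).tolist(),p["t"])
pickle.dump(d,open("s0.pkl","wb"))
E
```

```text
pics
{'t': 0.0, 'q': array([-1.34049102e+00,  5.28481986e-01,  1.43391531e+00, -4.88369933e-06,
        1.18141015e+00, -1.78487450e-01]), 'qd': array([ 0.00133755,  0.00100834, -0.0005308 , -0.00063165,  0.00049141,
       -0.00025498]), 'tau': array([ 1.48881241e-03, -4.42339182e+01, -1.78023863e+01, -9.42168481e-05,
        8.39155196e-03, -7.55531147e-06]), 'tcp_pos': array([ 0.24830297, -0.57276722,  0.23031978]), 'tool_rot': array([ 9.79182895e-01,  2.02976925e-01, -3.09454498e-05, -1.10696373e-03]), 'force': array([ 0.03386944, -0.9781975 , -0.33006522]), 'ft_torque': array([-0.03726123,  0.01935197, -0.03836085]), 'finger_gap': 1.0003698268238006}
side 386.1212395435935 255.51642231073254 192.30885522662996 [[-0.996, -0.085, -0.01], [-0.048, 0.657, -0.752], [0.071, -0.749, -0.659]] [0.57500633 0.11825006 1.06906969]
top 360.28293607145923 254.34812231297542 196.43856239581248 [[-0.012, -1.0, 0.001], [-0.997, 0.012, -0.073], [0.073, -0.002, -0.997]] [-0.00713612  0.57938965  0.99096515]
wrist 297.3186396354542 251.02122183234988 191.21785724798886 [[0.397, -0.918, -0.001], [-0.879, -0.381, 0.288], [-0.265, -0.114, -0.958]] [-0.62504325 -0.03675579  0.37884432]
```

View pics/side0.png

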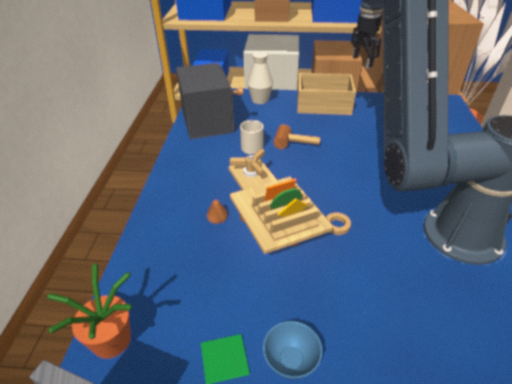

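View pics/top0.png

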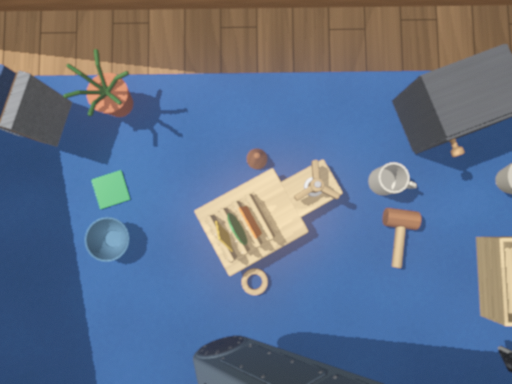

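View pics/wrist0.png

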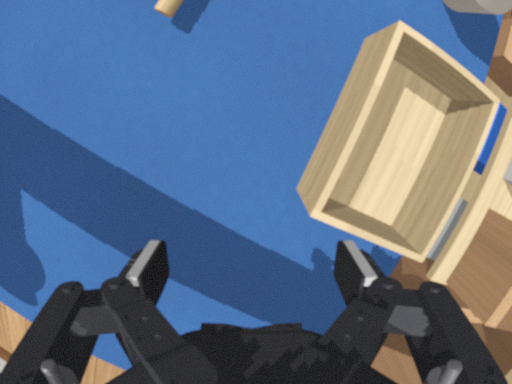

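The top view shows the wheel at about (316,186), the deck running down-left to the rack at about (240,230), the cone at (257,159), the ring at (255,282) and the mug at (390,180). I'll enlarge the wheel area next.

```bash
cat > h.py <<'E'
import numpy as np,cv2,pickle
def proj(p,X):
    c=p["R"]@np.asarray(X,float)+p["t"]; return np.array([p["fx"]*c[0]/c[2]+p["cx"],p["fy"]*c[1]/c[2]+p["cy"]])
def ray(p,uv,z):
    R=np.array(p["R"]);d=R.T@np.array([(uv[0]-p["cx"])/p["fx"],(uv[1]-p["cy"])/p["fy"],1]);o=-R.T@np.array(p["t"])
    return o+d*(z-o[2])/d[2]
def crop(im,x,y,w,h,s,name):
    cv2.imwrite(name,cv2.resize(im[y:y+h,x:x+w],None,fx=s,fy=s,interpolation=cv2.INTER_CUBIC))
E
python3 - <<'E'
from h import *
d=pickle.load(open("s0.pkl","rb"))
crop(d["top"]["pixels"],185,140,170,140,4.5,"pics/topc.png")
crop(d["side"]["pixels"],200,130,160,125,4.8,"pics/sidec.png")
E
```

```text
(no output)
```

View pics/topc.png

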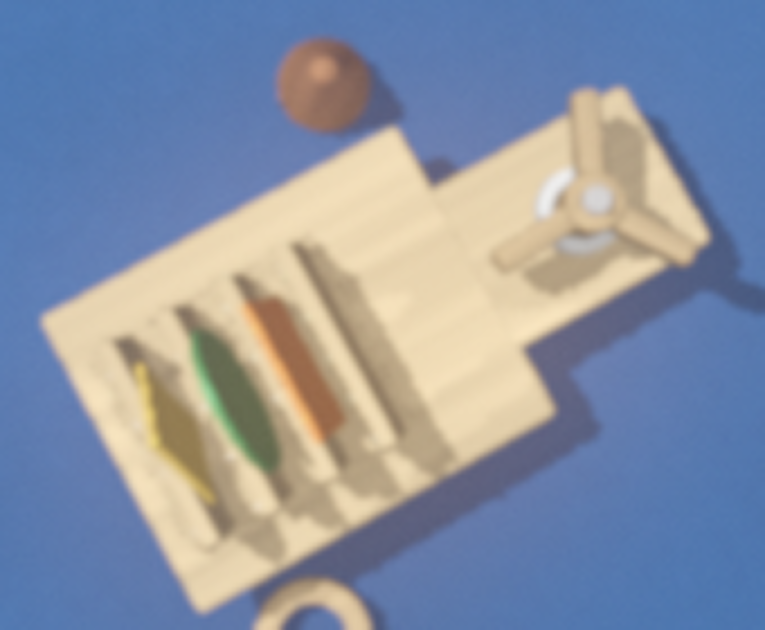

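View pics/sidec.png

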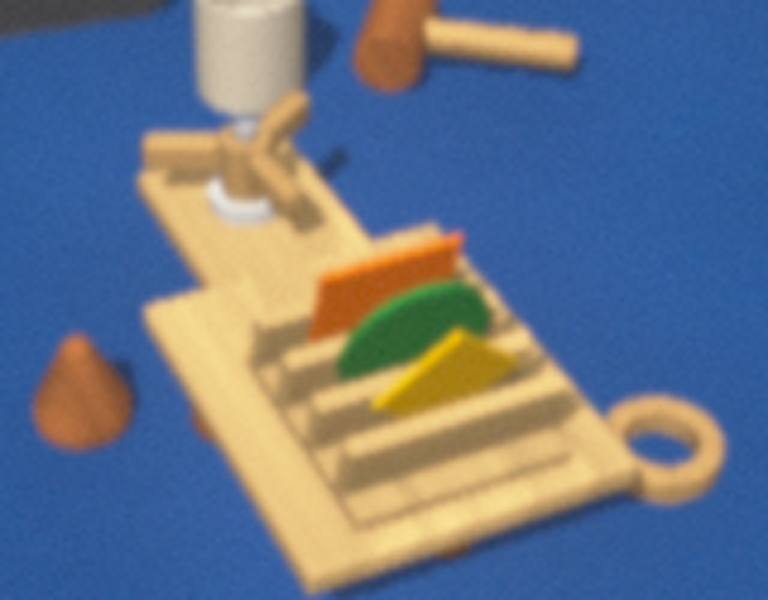

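```bash
cat > fit.py <<'E'
from h import *
from scipy.optimize import least_squares
def pose(v):  # x,y,yaw,lean  (origin between side feet at z=0; lean about stand x, wheel end down)
    c,s=np.cos(v[2]),np.sin(v[2]); Rz=np.array([[c,-s,0],[s,c,0],[0,0,1]])
    a=v[3];Rx=np.array([[1,0,0],[0,np.cos(a),-np.sin(a)],[0,np.sin(a),np.cos(a)]])
    return Rz@Rx,np.array([v[0],v[1],0])
def W(v,P):
    R,t=pose(v);return R@np.asarray(P,float)+t
def fit(d,obs,v0):
    def f(v):
        r=[]
        for cam,P,uv in obs:
            P=np.array([v[4] if q=='k' else q for q in P],float)
            r+=list(proj(d[cam],W(v,P))-uv)
        return np.array(r)
    return least_squares(f,v0,loss="soft_l1")
E
python3 - <<'E'
from fit import *
d=pickle.load(open("s0.pkl","rb"))
t=lambda a,b:np.array([185+a/4.5-.4,140+b/4.5-.4]); s=lambda a,b:np.array([200+a/4.8-.4,130+b/4.8-.4])
for n,p in dict(hub=(597,198),a=(585,92),b=(692,250),c=(500,260)).items(): print(n,ray(d["top"],t(*p),.105))
for n,p in dict(RL=(42,320),RR=(200,612),E1=(625,88),E2=(710,240)).items(): print(n,ray(d["top"],t(*p),.056))
# stand x direction: which side? print
T=.058
obs=[]
o={'top':[((-100,175),(200,612)),((100,175),(42,320)),((-100,'k'),(555,412)),((100,'k'),(398,128)),((55,-205),(625,88)),((-55,-205),(710,240))],
'side':[((100,'k'),(145,312)),((100,175),(312,592)),((-100,175),(640,475)),((55,-205),(140,180))]}
for cam in o:
    for (x,y),p in o[cam]:
        obs.append((cam,[x/1000,y if y=='k' else y/1000,T],(t if cam=='top' else s)(*p)))
r=fit(d,obs,[.55,.0,2.6,.0,-.05])
for y in(2.6,1.0,-.5,-2):
    r2=fit(d,obs,[.55,.0,y,.0,-.05]); 
    if r2.cost<r.cost:r=r2
print(r.x,r.cost);print(np.round(r.fun.reshape(-1,2),2))
J=r.jac;print("sd",np.sqrt(np.diag(np.linalg.inv(J.T@J)))*.5)
print("hub",W(r.x,[0,-.14,.108]), "footend h mm",140*np.sin(r.x[3]))
E
```

```text
hub [ 0.60437783 -0.17705923  0.105     ]
a [ 0.66589578 -0.17168316  0.105     ]
b [ 0.57378157 -0.23071022  0.105     ]
c [ 0.56940375 -0.12064585  0.105     ]
RL [0.54005036 0.14954024 0.056     ]
RR [0.36573391 0.05590504 0.056     ]
E1 [ 0.67652837 -0.20447522  0.056     ]
E2 [ 0.58329521 -0.25330941  0.056     ]
[ 0.53475574 -0.04787257  0.48957577  0.01619733 -0.07009113] 7.784659506781045
[[-1.17  0.69]
 [-1.49 -0.46]
 [ 0.12  0.49]
 [-0.99 -1.01]
 [-0.4  -1.21]
 [ 0.67  0.12]
 [ 0.28 -1.62]
 [-0.1  -1.2 ]
 [ 1.28 -0.57]
 [-0.09 -2.86]]
sd [0.0006004  0.00100066 0.00302613 0.0097433  0.00143273]
hub [ 0.6014049  -0.17295466  0.10571831] footend h mm 2.2675266353037515
```

Emit:
servo_tool --increments '[{"hand": 1,"travel": [15,-7,0]},{"hand": 1,"travel": [30,-15,0]},{"hand": 1,"travel": [35,-17,0]},{"hand": 1,"travel": [35,-17,0]},{"hand": 1,"travel": [35,-17,0]},{"hand": 1,"travel": [35,-17,0]},{"hand": 1,"travel": [35,-17,0]},{"hand": 1,"travel": [35,-17,0]},{"hand": 1,"travel": [35,-17,0]},{"hand": 1,"travel": [35,-17,0]},{"hand": 1,"travel": [35,-17,0]},{"hand": 1,"travel": [35,-17,0]},{"hand": 1,"travel": [35,-17,0]},{"hand": 1,"travel": [35,-17,0]},{"hand": 1,"travel": [35,-17,0]},{"hand": 1,"travel": [20,-12,0]},{"hand": 1,"travel": [0,0,0]}]' --newtons 30

```text
schema error: expected keys hand, travel, yaw
```

Emit:
servo_tool --increments '[{"hand": 1,"travel": [15,-7,0],"yaw": 0},{"hand": 1,"travel": [30,-15,0],"yaw": 0},{"hand": 1,"travel": [35,-17,0],"yaw": 0},{"hand": 1,"travel": [35,-17,0],"yaw": 0},{"hand": 1,"travel": [35,-17,0],"yaw": 0},{"hand": 1,"travel": [35,-17,0],"yaw": 0},{"hand": 1,"travel": [35,-17,0],"yaw": 0},{"hand": 1,"travel": [35,-17,0],"yaw": 0},{"hand": 1,"travel": [35,-17,0],"yaw": 0},{"hand": 1,"travel": [35,-17,0],"yaw": 0},{"hand": 1,"travel": [35,-17,0],"yaw": 0},{"hand": 1,"travel": [35,-17,0],"yaw": 0},{"hand": 1,"travel": [35,-17,0],"yaw": 0},{"hand": 1,"travel": [35,-17,0],"yaw": 0},{"hand": 1,"travel": [35,-17,0],"yaw": 0},{"hand": 1,"travel": [20,-12,0],"yaw": 0},{"hand": 1,"travel": [0,0,0],"yaw": 0}]' --newtons 30

```text
t: 1.85
tcp_pos: [0.6254, -0.1285, 0.2311]
tool_rot: [0.979, 0.205, 0.0, -0.001]
force: [-0.5, 0.5, 0.3]
finger_gap: -0.002
```

Run:
```python
from station import manip
from h import *
s=manip.sense();print(s["t"],s["tcp_pos"],s["tool_rot"],s["force"],s["finger_gap"],s["q"])
d={}
for n in("side","top","wrist"):
    p=manip.snapshot(n);d[n]=p;cv2.imwrite(f"pics/{n}1.png",p["pixels"])
pickle.dump(d,open("s1.pkl","wb"))
cv2.imwrite("pics/m1.png",np.hstack([cv2.resize(d[n]["pixels"],(400,300)) for n in("side","top")]))
```

```text
1.85 [ 0.62539611 -0.12846     0.23105725] [ 9.78687883e-01  2.05352184e-01  2.79820537e-04 -6.56031704e-04] [-0.51772471  0.48662228  0.32858749] -0.0021445900107434235 [-0.37799584  0.54624635  1.39718983  0.00150619  1.19841455  0.7786051 ]
```

View pics/wrist1.png

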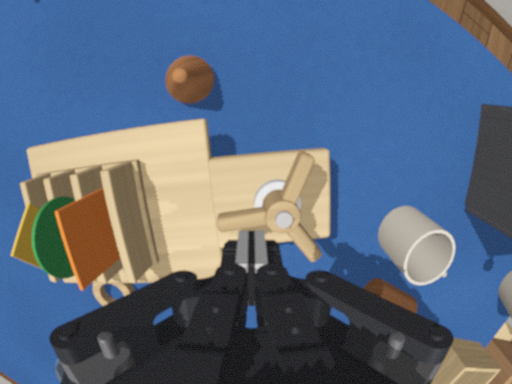

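View pics/m1.png

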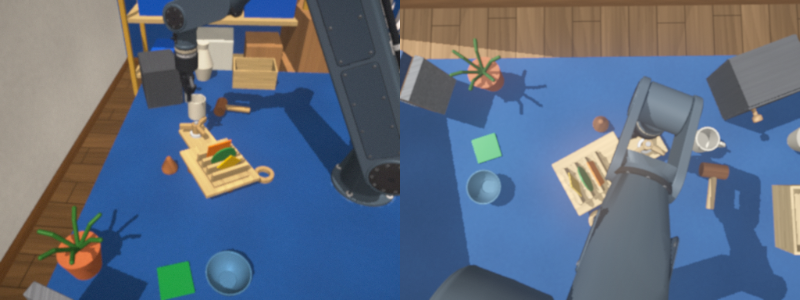

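The wrist view shows the hub at about (285,217), with arm tips near (302,157), (221,222) and (315,256). I'll use it to check the axis position found from the top view.

```bash
cat >> h.py <<'E'
def fray(p,uv,z):
    R=np.array(p["R"]);x=np.array([uv[0]-p["cx"],uv[1]-p["cy"]]);r=np.hypot(*x);th=r/p["fx"]
    d=R.T@np.array([*(np.sin(th)*x/r),np.cos(th)]);o=-R.T@np.array(p["t"])
    return o+d*(z-o[2])/d[2]
E
python3 - <<'E'
from h import *
d=pickle.load(open("s1.pkl","rb"))
for uv,z in(((284,219),.105),((302,155),.105),((220,222),.105),((316,258),.105),((330,149),.055),((330,240),.055)): print(uv,fray(d["wrist"],uv,z).round(4))
E
```

```text
(284, 219) [ 0.6043 -0.1761  0.105 ]
(302, 155) [ 0.6682 -0.1645  0.105 ]
(220, 222) [ 0.5764 -0.12    0.105 ]
(316, 258) [ 0.5775 -0.227   0.105 ]
(330, 149) [ 0.6831 -0.2019  0.055 ]
(330, 240) [ 0.585  -0.2544  0.055 ]
```

Emit:
servo_tool --increments '[{"hand": 1,"travel": [0.5,3.5,10],"yaw": 0},{"hand": 1,"travel": [0,0,20],"yaw": 0},{"hand": 1,"travel": [0,0,25],"yaw": 0},{"hand": 1,"travel": [0,0,25],"yaw": 0},{"hand": 1,"travel": [0,0,20],"yaw": 0},{"hand": 1,"travel": [0,0,15],"yaw": 0},{"hand": 1,"travel": [0,0,10],"yaw": 0},{"hand": 1,"travel": [0,0,10],"yaw": 0},{"hand": 1,"travel": [0,0,10],"yaw": 0},{"hand": 1,"travel": [0,0,0],"yaw": 0}]'

```text
t: 3.0
tcp_pos: [0.6254, -0.1356, 0.0851]
tool_rot: [0.979, 0.203, -0.001, -0.001]
force: [-0.6, 0.7, 0.1]
finger_gap: -0.001
```

```bash
cat > arc.py <<'E'
from station import manip
from h import *
import sys
def arc(f0,f1,n,r=48,c=(605,-174)):
    s=manip.sense();q=s["tool_rot"];psi=2*np.arctan2(q[1],q[0])
    x=np.array([np.cos(psi),np.sin(psi)]);y=np.array([np.sin(psi),-np.cos(psi)])
    P=s["tcp_pos"][:2]*1000;print(s["t"],P,s["tcp_pos"][2],s["force"].round(2),np.degrees(np.arctan2(P[1]-c[1],P[0]-c[0])),np.hypot(P[1]-c[1],P[0]-c[0]))
    e=np.zeros(2)
    for f in np.radians(np.linspace(f0,f1,n+1)[1:]):
        Q=np.array(c)+r*np.array([np.cos(f),np.sin(f)]);dl=Q-P;t=np.array([dl@x,dl@y])
        k=(np.round((t-e)*2)/2);e=k+e; print(f'{{"hand":1,"travel":[{k[0]:g},{k[1]:g},0],"yaw":0}},',end=" ")
    print()
if __name__=="__main__": arc(float(sys.argv[1]),float(sys.argv[2]),int(sys.argv[3]))
E
python3 arc.py 62 -58 20
```

```text
3.0 [ 625.38211106 -135.60424865] 0.08514495446819006 [-0.62  0.74  0.15] 62.038720860953084 43.47026768760096
{"hand":1,"travel":[6.5,1.5,0],"yaw":0}, {"hand":1,"travel":[2.5,4,0],"yaw":0}, {"hand":1,"travel":[2,5,0],"yaw":0}, {"hand":1,"travel":[1.5,4.5,0],"yaw":0}, {"hand":1,"travel":[1,5,0],"yaw":0}, {"hand":1,"travel":[0.5,5,0],"yaw":0}, {"hand":1,"travel":[-0,5,0],"yaw":0}, {"hand":1,"travel":[-0.5,5,0],"yaw":0}, {"hand":1,"travel":[-1,5,0],"yaw":0}, {"hand":1,"travel":[-2,4.5,0],"yaw":0}, {"hand":1,"travel":[-2,4.5,0],"yaw":0}, {"hand":1,"travel":[-2.5,4.5,0],"yaw":0}, {"hand":1,"travel":[-3,4,0],"yaw":0}, {"hand":1,"travel":[-3.5,4,0],"yaw":0}, {"hand":1,"travel":[-3.5,3,0],"yaw":0}, {"hand":1,"travel":[-4,3,0],"yaw":0}, {"hand":1,"travel":[-4.5,2.5,0],"yaw":0}, {"hand":1,"travel":[-4.5,2,0],"yaw":0}, {"hand":1,"travel":[-5,1.5,0],"yaw":0}, {"hand":1,"travel":[-5,1,0],"yaw":0},
```

Emit:
servo_tool --increments '[{"hand": 1,"travel": [6.5,1.5,0],"yaw": 0},{"hand": 1,"travel": [2.5,4,0],"yaw": 0},{"hand": 1,"travel": [2,5,0],"yaw": 0},{"hand": 1,"travel": [1.5,4.5,0],"yaw": 0},{"hand": 1,"travel": [1,5,0],"yaw": 0},{"hand": 1,"travel": [0.5,5,0],"yaw": 0},{"hand": 1,"travel": [0,5,0],"yaw": 0},{"hand": 1,"travel": [-0.5,5,0],"yaw": 0},{"hand": 1,"travel": [-1,5,0],"yaw": 0},{"hand": 1,"travel": [-2,4.5,0],"yaw": 0},{"hand": 1,"travel": [0,0,0],"yaw": 0}]'

```text
t: 4.1
tcp_pos: [0.6539, -0.1737, 0.0865]
tool_rot: [0.979, 0.203, 0.001, 0.001]
force: [-0.0, 1.3, 0.3]
finger_gap: -0.001
```

```bash
cat > look.py <<'E'
from station import manip
from h import *
import sys
k=sys.argv[1]
d={}
for n in("side","wrist"):
    d[n]=manip.snapshot(n)
pickle.dump(d,open(f"s{k}.pkl","wb"))
S=d["side"]["pixels"]
a=cv2.resize(S[130:255,200:360],None,fx=2.5,fy=2.5,interpolation=cv2.INTER_CUBIC)
b=cv2.resize(d["wrist"]["pixels"],(400,312))
cv2.imwrite(f"pics/m{k}.png",np.hstack([a[:312],b]))
E
python3 look.py 2; python3 arc.py 2 -58 10
```

```text
4.2 [ 654.04310218 -173.3630917 ] 0.08670652010503499 [1.2  0.61 0.62] 0.7440415548461745 49.04723767298765
{"hand":1,"travel":[-2.5,3,0],"yaw":0}, {"hand":1,"travel":[-2.5,4.5,0],"yaw":0}, {"hand":1,"travel":[-3,4,0],"yaw":0}, {"hand":1,"travel":[-3.5,4,0],"yaw":0}, {"hand":1,"travel":[-4,3,0],"yaw":0}, {"hand":1,"travel":[-4,3,0],"yaw":0}, {"hand":1,"travel":[-4.5,2.5,0],"yaw":0}, {"hand":1,"travel":[-4.5,2,0],"yaw":0}, {"hand":1,"travel":[-4.5,1.5,0],"yaw":0}, {"hand":1,"travel":[-5,1,0],"yaw":0},
```

View pics/m2.png

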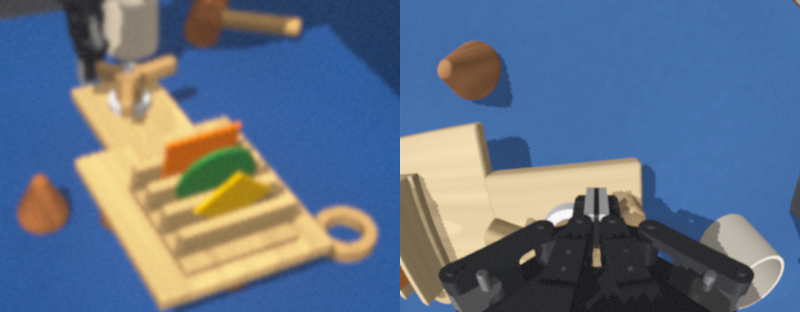

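Emit:
servo_tool --increments '[{"hand": 1,"travel": [-2.5,3,0],"yaw": 0},{"hand": 1,"travel": [-2.5,4.5,0],"yaw": 0},{"hand": 1,"travel": [-3,4,0],"yaw": 0},{"hand": 1,"travel": [-3.5,4,0],"yaw": 0},{"hand": 1,"travel": [-4,3,0],"yaw": 0},{"hand": 1,"travel": [-4,3,0],"yaw": 0},{"hand": 1,"travel": [-4.5,2.5,0],"yaw": 0},{"hand": 1,"travel": [-4.5,2,0],"yaw": 0},{"hand": 1,"travel": [-4.5,1.5,0],"yaw": 0},{"hand": 1,"travel": [-5,1,0],"yaw": 0},{"hand": 1,"travel": [0,0,0],"yaw": 0}]'

```text
t: 5.3
tcp_pos: [0.6294, -0.2147, 0.0865]
tool_rot: [0.979, 0.203, -0.0, 0.001]
force: [-0.1, 0.7, 0.4]
finger_gap: -0.002
```

```bash
python3 look.py 3; python3 arc.py -58 -88 5
cat > track.py <<'E'
from fit import *
import sys
V0=[.535,-.048,.49,.0]
# deck corners and rack-end edge points (stand coords m), tracked by LK in the side view
d0=pickle.load(open("s0.pkl","rb"))["side"]
g0=cv2.cvtColor(d0["pixels"],cv2.COLOR_BGR2GRAY)
hull=np.array([proj(d0,W(V0,P)) for P in([.105,-.06,.058],[.105,.18,.058],[-.105,.18,.058],[-.105,-.0,.07],[-.05,.0,.16],[.05,.0,.16])],np.float32)
m=np.zeros_like(g0);cv2.fillConvexPoly(m,cv2.convexHull(hull).astype(int),255)
pts=cv2.goodFeaturesToTrack(g0,40,.05,6,mask=m)
P3=[]
for (u,) in pts:
    X=ray(d0,u,.068);R,t=pose(V0);P3.append(R.T@(X-t))
static=cv2.goodFeaturesToTrack(g0,25,.05,6,mask=cv2.rectangle(np.zeros_like(g0),(190,310),(330,383),255,-1))
for k in sys.argv[1:]:
    g=cv2.cvtColor(pickle.load(open(f"s{k}.pkl","rb"))["side"]["pixels"],cv2.COLOR_BGR2GRAY)
    lk=lambda p:cv2.calcOpticalFlowPyrLK(g0,g,p,None,winSize=(13,13),maxLevel=1)
    n,st,er=lk(pts);b,_,_=lk(static);fl=(n-pts)[:,0]; sf=np.median((b-static)[:,0],0)
    ok=(st[:,0]==1)&(np.hypot(*fl.T)<12)
    B=[proj(d0,W(V0,P)) for P in P3]
    def f(dv):
        return np.concatenate([proj(d0,W(np.add(V0,dv),P))-b0-q for P,b0,q,o in zip(P3,B,fl,ok) if o])
    r=least_squares(f,np.zeros(4),loss="soft_l1",f_scale=.15);C=np.linalg.inv(r.jac.T@r.jac)
    print(k,"n",ok.sum(),"static",sf.round(2),"dx,dy mm",(r.x[:2]*1000).round(2),"dyaw deg",np.degrees(r.x[2]).round(2),"rise at glide mm",(-140*r.x[3]).round(2),"sd",(140*np.sqrt(C[3,3])*np.median(abs(r.fun))*1.5).round(2),"medres",np.median(abs(r.fun)).round(3))
E
python3 track.py 1 2 3
```

```text
5.4 [ 629.26523935 -214.32668879] 0.08627364180542597 [ 0.55 -1.01  0.39] -58.96397783158079 47.06425044006957
{"hand":1,"travel":[-4,1.5,0],"yaw":0}, {"hand":1,"travel":[-5,-0,0],"yaw":0}, {"hand":1,"travel":[-5,-1,0],"yaw":0}, {"hand":1,"travel":[-5,-1,0],"yaw":0}, {"hand":1,"travel":[-5,-1.5,0],"yaw":0}, 
1 n 33 static [ 0.02 -0.  ] dx,dy mm [-0.08 -0.12] dyaw deg -0.02 rise at glide mm 0.04 sd 0.07 medres 0.036
2 n 33 static [-0.02  0.12] dx,dy mm [-0.28 -0.26] dyaw deg -0.05 rise at glide mm 0.46 sd 0.27 medres 0.1
3 n 32 static [-0.01  0.12] dx,dy mm [-1.62  2.53] dyaw deg -0.29 rise at glide mm 1.47 sd 0.83 medres 0.211
```

```bash
cat pics/m3.png >/dev/null
```

```text
(no output)
```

View pics/m3.png

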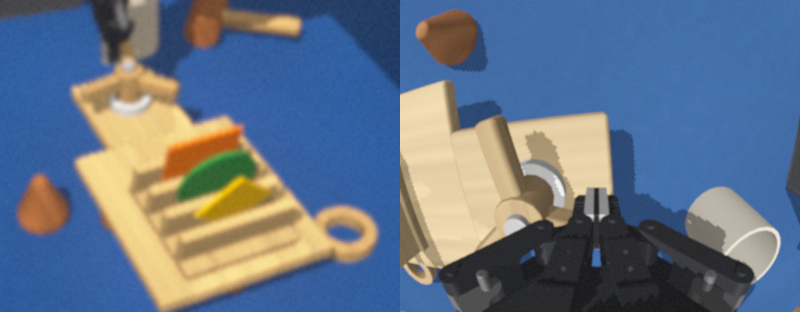

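Run:
```python
from h import *
d=pickle.load(open("s3.pkl","rb"))
cv2.imwrite("pics/w3.png",cv2.resize(d["wrist"]["pixels"][100:384,60:300],None,fx=2,fy=2))
s=d["side"]["pixels"]
s0=pickle.load(open("s0.pkl","rb"))["side"]["pixels"]
f=lambda s:cv2.resize(s[140:200,222:288],None,fx=6,fy=6,interpolation=cv2.INTER_CUBIC)
cv2.imwrite("pics/c3.png",np.hstack([f(s0),f(s)]))
```

```text
(no output)
```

View pics/w3.png

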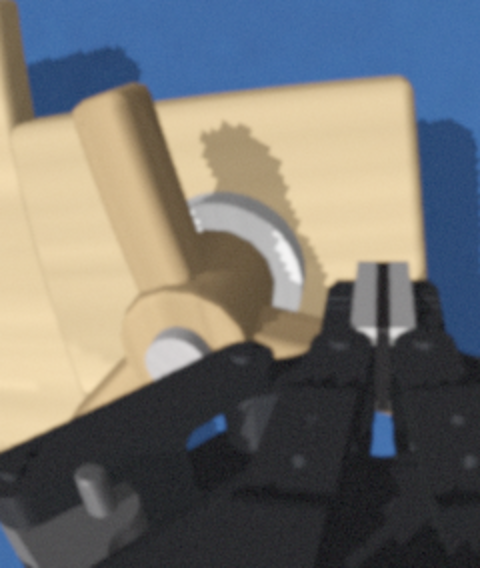

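View pics/c3.png

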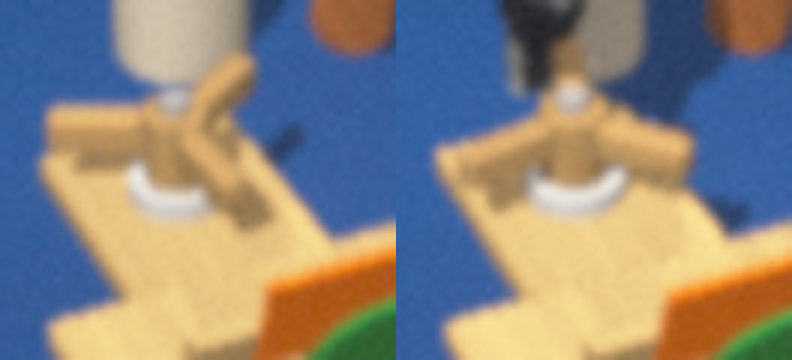

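Run:
```python
from h import *
d=pickle.load(open("s3.pkl","rb"))
c=np.array([.605,-.174])
for uv in((116,147),(146,271)):
    X=fray(d["wrist"],uv,.109);e=X[:2]-c;print(uv,X.round(4),np.degrees(np.arctan2(e[1],e[0])),np.hypot(*e))
d0=pickle.load(open("s0.pkl","rb"))["side"]
cs=lambda a,b,o:(222+(a-o)/6-.4,140+b/6-.4)
for n,p,o in(("0left",(50,118),0),("0right",(243,65),0),("0front",(258,208),0),("3left",(443,168),396),("3right",(690,150),396)):
    X=ray(d0,cs(*p,o),.103);e=X[:2]-c;print(n,X.round(4),np.degrees(np.arctan2(e[1],e[0])),np.hypot(*e))
```

```text
(116, 147) [ 0.6593 -0.1385  0.109 ] 33.17315414197413 0.06489583953766137
(146, 271) [ 0.6059 -0.1691  0.109 ] 79.66505297065132 0.004975558435118379
0left [ 0.6682 -0.1655  0.103 ] 7.650069340254134 0.06379215967835505
0right [ 0.5742 -0.2187  0.103 ] -124.57483603424424 0.054337233936707155
0front [ 0.5583 -0.1003  0.103 ] 122.34281577643974 0.08728698279659158
3left [ 0.6641 -0.1243  0.103 ] 40.08289403561382 0.07724571301672979
3right [ 0.5436 -0.1476  0.103 ] 156.7428018126631 0.06682648999130626
```

```bash
cat >> track.py <<'E'
    if len(sys.argv)==2:
        for p,q,P,o in zip(pts[:,0],fl,P3,ok): print(p.round(0),q.round(2),(np.array(P)*1000).round(0),o)
E
python3 track.py 3
python3 - <<'E'
from fit import *
d0=pickle.load(open("s0.pkl","rb"))["side"];V=np.array([.535,-.048,.49,.0])
for P in([0,-.2,.058],[0,.17,.058],[.1,.17,.058]):
    b=proj(d0,W(V,P));print(P,[ (proj(d0,W(V+e,P))-b).round(2) for e in(np.array([.001,0,0,0]),np.array([0,.001,0,0]),np.array([0,0,.00873,0]),np.array([0,0,0,-.0357]))])
E
```

```text
3 n 32 static [-0.01  0.12] dx,dy mm [-1.62  2.53] dyaw deg -0.29 rise at glide mm 1.47 sd 0.83 medres 0.211
[271. 200.] [0.99 0.91] [ 9. 16. 68.] True
[317. 210.] [0.77 1.43] [-89. 103.  68.] True
[241. 189.] [-0.1  -0.33] [ 69. -62.  68.] True
[325. 215.] [-0.12  0.28] [-99. 129.  68.] True
[303. 201.] [0.32 1.27] [-71.  56.  68.] True
[309. 201.] [0.6 1.2] [-87.  63.  68.] True
[231. 194.] [-0.11 -0.25] [103. -53.  68.] True
[295. 199.] [0.7  1.77] [-55.  39.  68.] True
[260. 205.] [0.59 0.93] [45. 22. 68.] True
[295. 183.] [1.14 1.16] [-87. -23.  68.] True
[332. 229.] [1.08 0.75] [-88. 181.  68.] True
[277. 179.] [0.76 0.46] [-47. -61.  68.] True
[253. 198.] [0.51 0.9 ] [ 52. -12.  68.] True
[301. 190.] [0.54 0.98] [-88.  12.  68.] True
[272. 223.] [0.37 1.6 ] [44. 99. 68.] True
[266. 214.] [0.45 1.28] [45. 61. 68.] True
[253. 206.] [0.65 0.36] [65. 18. 68.] True
[271. 207.] [0.73 1.21] [21. 42. 68.] True
[290. 177.] [1.2  0.43] [-87. -54.  68.] True
[271. 234.] [0.52 1.14] [ 63. 133.  68.] True
[266. 176.] [-0.51 -5.48] [-23. -88.  68.] True
[264. 252.] [0.09 1.63] [104. 180.  68.] True
[267. 189.] [0.52 1.49] [ -0. -32.  68.] True
[278. 214.] [0.88 1.37] [15. 74. 68.] True
[264. 195.] [0.72 0.85] [ 18. -11.  68.] True
[259. 216.] [0.75 0.66] [65. 61. 68.] True
[265. 225.] [0.69 0.96] [64. 98. 68.] True
[316. 219.] [0.22 1.35] [-69. 132.  68.] True
[286. 207.] [2.25 0.65] [-17.  59.  68.] True
[260. 173.] [-14.03  -8.  ] [ -12. -108.   68.] False
[283. 233.] [-0.12  1.32] [ 34. 142.  68.] True
[273. 240.] [0.41 1.4 ] [ 67. 154.  68.] True
[323. 228.] [0.23 1.51] [-69. 168.  68.] True
[0, -0.2, 0.058] [array([-0.31, -0.01]), array([-0.03,  0.18]), array([-0.5 ,  0.13]), array([ 0.2 , -1.41])]
[0, 0.17, 0.058] [array([-0.39, -0.02]), array([-0.  ,  0.29]), array([ 0.51, -0.18]), array([0.21, 2.13])]
[0.1, 0.17, 0.058] [array([-0.4 , -0.02]), array([-0.03,  0.31]), array([0.69, 0.06]), array([0.31, 2.16])]
```

Emit:
servo_tool --increments '[{"hand": 1,"travel": [5,-1,0],"yaw": 0},{"hand": 1,"travel": [0,0,-15],"yaw": 0},{"hand": 1,"travel": [0,0,-30],"yaw": 0},{"hand": 1,"travel": [0,0,-40],"yaw": 0},{"hand": 1,"travel": [0,0,-40],"yaw": 0},{"hand": 1,"travel": [-15,8,-20],"yaw": 0},{"hand": 1,"travel": [-35,17,0],"yaw": 0},{"hand": 1,"travel": [-40,20,0],"yaw": 0},{"hand": 1,"travel": [-40,20,0],"yaw": 0},{"hand": 1,"travel": [-40,20,0],"yaw": 0},{"hand": 1,"travel": [-40,20,0],"yaw": 0},{"hand": 1,"travel": [-40,20,0],"yaw": 0},{"hand": 1,"travel": [-40,20,0],"yaw": 0},{"hand": 1,"travel": [-20,10,0],"yaw": 0},{"hand": 1,"travel": [0,0,0],"yaw": 0}]'

```text
t: 6.9
tcp_pos: [0.409, -0.4794, 0.2324]
tool_rot: [0.98, 0.201, -0.0, 0.001]
force: [0.2, -0.3, -0.3]
finger_gap: 0.002
```

```bash
cat > look3.py <<'E'
from station import manip
from h import *
import sys
k=sys.argv[1];d={}
for n in("side","top"): d[n]=manip.snapshot(n)
pickle.dump(d,open(f"s{k}.pkl","wb"))
print(manip.sense()["t"],manip.sense()["tcp_pos"])
d0=pickle.load(open("s0.pkl","rb"))
f=lambda s:cv2.resize(s[140:260,200:355],None,fx=2.55,fy=2.55,interpolation=cv2.INTER_CUBIC)
g=lambda s:cv2.resize(s[145:280,190:348],None,fx=2.5,fy=2.2,interpolation=cv2.INTER_CUBIC)
A=np.hstack([f(d0["side"]["pixels"]),f(d["side"]["pixels"])]);B=np.hstack([g(d0["top"]["pixels"]),g(d["top"]["pixels"])])
cv2.imwrite(f"pics/L{k}.png",np.vstack([A[:,:790],B[:,:790]])[:600])
E
python3 look3.py 4; python3 track.py 4 0
```

```text
7.0 [ 0.41117875 -0.4762307   0.23202479]
4 n 32 static [0.01 0.01] dx,dy mm [-1.76  3.65] dyaw deg -0.3 rise at glide mm 1.38 sd 0.83 medres 0.193
0 n 33 static [0. 0.] dx,dy mm [0. 0.] dyaw deg 0.0 rise at glide mm -0.0 sd 0.0 medres 0.0
```

View pics/L4.png

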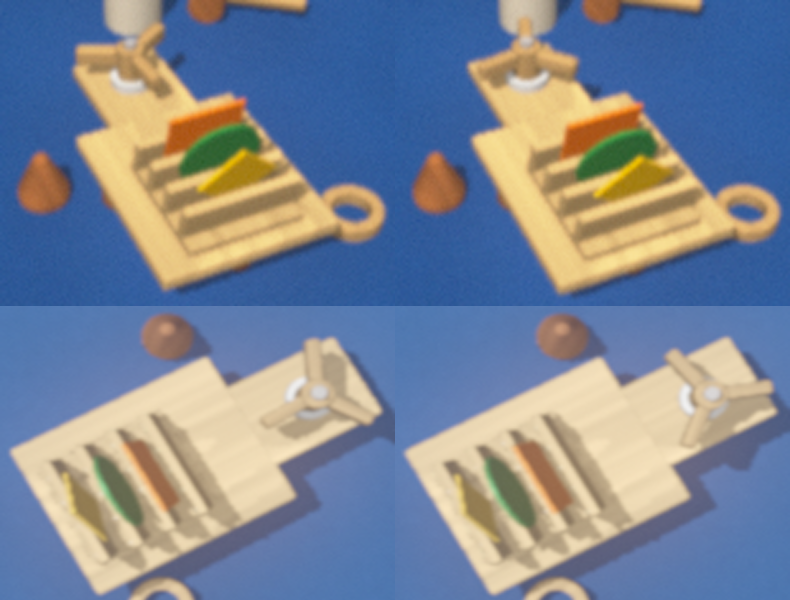

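```bash
cat > track2.py <<'E'
from fit import *
import sys
V0=np.array([.535,-.047,.49,.03])
D0=pickle.load(open("s0.pkl","rb"))
def feats(cam):
    d=D0[cam];g=cv2.cvtColor(d["pixels"],cv2.COLOR_BGR2GRAY);m=np.zeros_like(g)
    q=lambda L:np.array([proj(d,W(V0,P)) for P in L]).round().astype(int)
    z=.058
    cv2.fillPoly(m,[q([[.105,-.075,z],[.105,.18,z],[-.105,.18,z],[-.105,-.075,z]])],255)
    cv2.fillPoly(m,[q([[.06,-.21,z],[.06,-.19,z],[-.06,-.19,z],[-.06,-.21,z]])],255)
    p=cv2.goodFeaturesToTrack(g,60,.02,5,mask=m);P3=[]
    for (u,) in p:
        X=ray(d,u,.06);R,t=pose(V0)
        X=ray(d,u,.062);Y=R.T@(X-t)
        # put on deck top plane in stand frame, rack parts slightly higher
        zz=.058 if not(abs(Y[0])<.085 and Y[1]>0.0) else .072
        o=R.T@(-np.array(d["R"]).T@np.array(d["t"])-t);e=Y-o;Y=o+e*(zz-o[2])/e[2];P3.append(Y)
    return g,p,np.array(P3)
F={c:feats(c) for c in("side","top")}
def run(k,cams=("side","top"),show=0,fixed=None):
    d=pickle.load(open(f"s{k}.pkl","rb"));I=[]
    for c in cams:
        g0,p,P3=F[c];g=cv2.cvtColor(d[c]["pixels"],cv2.COLOR_BGR2GRAY)
        n,st,_=cv2.calcOpticalFlowPyrLK(g0,g,p,None,winSize=(11,11),maxLevel=1)
        b,s2,_=cv2.calcOpticalFlowPyrLK(g,g0,n,None,winSize=(11,11),maxLevel=1)
        fl=(n-p)[:,0];ok=(st[:,0]==1)&(np.hypot(*fl.T)<6)&(np.hypot(*(b-p)[:,0].T)<.3)
        for P,q,o in zip(P3,fl,ok):
            if o:I.append((D0[c],P,q))
    B=[proj(d_,W(V0,P)) for d_,P,q in I]
    f=lambda v:np.concatenate([proj(d_,W(V0+v,P))-b-q for (d_,P,q),b in zip(I,B)])
    r=least_squares(f,np.zeros(4),loss="soft_l1",f_scale=.15);C=np.linalg.inv(r.jac.T@r.jac)
    print(k,cams,"n",len(I),"dx,dy",(r.x[:2]*1000).round(2),"dyaw",np.degrees(r.x[2]).round(2),"rise",(-140*r.x[3]).round(2),"sd",(200*np.sqrt(C[3,3])*np.median(abs(r.fun))).round(2),"med",np.median(abs(r.fun)).round(3))
    if show:
        for (d_,P,q),e in zip(I,r.fun.reshape(-1,2)):print('side' if d_ is D0["side"] else 'top',(P*1000).round(0),q.round(2),e.round(2))
if __name__=="__main__":
    for k in sys.argv[1:]: run(k)
E
python3 - <<'E'
from track2 import *
run("4",("side",));run("4",("top",));run("4",show=1)
E
```

```text
4 ('side',) n 43 dx,dy [-1.76  4.16] dyaw -0.28 rise 0.8 sd 0.5 med 0.174
4 ('top',) n 55 dx,dy [-0.04  0.23] dyaw -0.15 rise 6.53 sd 1.98 med 0.235
4 ('side', 'top') n 98 dx,dy [-1.04  1.94] dyaw -0.18 rise 2.46 sd 0.43 med 0.256
side [11. 22. 72.] [1.17 1.18] [-0.67 -0.32]
side [-94.  98.  58.] [0.76 1.78] [-0.26 -0.48]
side [ 63. -75.  58.] [ 0.09 -0.29] [0.34 0.54]
side [-103.  124.   58.] [-0.31  0.5 ] [0.79 0.96]
side [-68.  63.  72.] [0.11 1.64] [ 0.44 -0.51]
side [-92.  56.  58.] [0.69 1.44] [-0.16 -0.4 ]
side [ 98. -66.  58.] [ 0.01 -0.3 ] [0.39 0.58]
side [-52.  46.  72.] [0.83 2.33] [-0.28 -1.31]
side [47. 28. 72.] [0.41 1.26] [ 0.06 -0.37]
side [-94.  80.  58.] [0.75 1.58] [-0.23 -0.39]
side [-94. -34.  58.] [1.16 1.38] [-0.57 -0.86]
side [-92. 178.  58.] [1.45 0.9 ] [-1.04  0.91]
side [-54. -74.  58.] [0.66 0.3 ] [-0.1  -0.02]
side [-95.  33.  58.] [0.56 1.22] [-0.   -0.32]
side [ 47. -22.  58.] [0.38 1.07] [ 0.06 -0.52]
side [-95.   3.  58.] [0.59 1.17] [-0.02 -0.44]
side [ 47. 106.  72.] [0.34 2.02] [ 0.08 -0.64]
side [47. 68. 72.] [0.39 1.64] [ 0.06 -0.51]
side [66. 2
[... 3094 characters left out ...]
.] [-1.23  0.39] [0.09 0.2 ]
top [-53.  73.  72.] [-1.44  0.55] [0.19 0.03]
top [ 15. 141.  72.] [-1.84 -1.24] [0.7  1.71]
top [-86.  58.  58.] [-1.48  0.73] [ 0.29 -0.18]
top [ 62. 113.  72.] [-0.93  0.46] [-0.16  0.06]
top [-53. -10.  58.] [-1.11  0.94] [ 0.02 -0.32]
top [-77. 164.  72.] [-0.45  0.07] [-0.82  0.33]
top [-33.  32.  72.] [-1.07  0.92] [-0.14 -0.3 ]
top [-82.  20.  72.] [-1.3   0.61] [0.05 0.05]
top [-36. 163.  72.] [-0.54 -0.15] [-0.66  0.57]
top [ 28. 170.  72.] [-0.39  0.12] [-0.7   0.31]
top [106. -36.  58.] [ 0.08 -0.11] [-0.98  0.62]
top [39. 77. 72.] [-1.84 -0.08] [0.71 0.63]
top [ 9. -7. 58.] [-1.18  0.93] [ 0.15 -0.36]
top [-82.  -6.  58.] [-1.44  0.76] [ 0.32 -0.12]
```

```bash
cat > track3.py <<'E'
# outline-of-deck tracker: pick deck corners + rack-end edge; windows moved by phase/LK, only outline vs blue cloth
from fit import *
import sys
V0=np.array([.535,-.047,.49,.03]);z=.058
D0=pickle.load(open("s0.pkl","rb"))
segs=[((.1,.175),(-.1,.175)),((.1,.175),(.1,-.07)),((.055,-.08),(.055,-.15)),((.1,-.07),(.06,-.07)),((-.1,.1),(-.1,-.07)),((-.055,-.08),(-.055,-.2)),((-.055,-.205),(.055,-.205))]
def edgepos(img,uv,n,ch):
    # subpixel edge location along normal n in signal ch
    s=np.arange(-6,6.01,.25);xy=uv+np.outer(s,n)
    v=cv2.remap(img,xy[:,0].astype(np.float32)[None],xy[:,1].astype(np.float32)[None],cv2.INTER_CUBIC)[0].astype(float)
    g=np.abs(np.gradient(cv2.GaussianBlur(v[None],(0,0),2.5)[0],.25));i=g[4:-4].argmax()+4
    if g[i]<8:return None
    w=slice(max(i-6,0),i+7);return (s[w]*g[w]).sum()/g[w].sum()
def signal(p):
    a=p["pixels"].astype(np.float32);return cv2.GaussianBlur((255+a[...,2]-a[...,0])/2,(0,0),.7)  # red-blue: wood vs cloth, insensitive to shadow
def meas(d,V,cams):
    L=[]
    for c in cams:
        S=signal(d[c])
        for k,(a,b) in enumerate(segs):
            for f in np.linspace(.06,.94,14):
                P=np.array([*(np.array(a)*(1-f)+np.array(b)*f),z]);
                u=proj(D0[c],W(V,P));e=proj(D0[c],W(V,P+np.array([*(np.array(b)-a)*.01,0])))-u;e/=np.hypot(*e);n=np.array([-e[1],e[0]])
                q=edgepos(S,u,n,0)
                if q is not None:L.append((c,k,P,u+q*n,n))
    return L
def solve(d,cams=("side","top"),V=V0,fix=None,off=None):
    V=np.array(V,float);
    for it in range(4):
        L=meas(d,V,cams)
        f=lambda v:np.array([(proj(D0[c],W(v,P))+ (off[c] if off else 0)-u)@n for c,k,P,u,n in L])
        r=least_squares(f,V,loss="soft_l1",f_scale=.2);V=r.x
    C=np.linalg.inv(r.jac.T@r.jac)
    return V,np.sqrt(C[3,3])*140*np.median(abs(r.fun))*1.5,np.median(abs(r.fun)),len(L)
if __name__=="__main__":
    for k in sys.argv[1:]:
        d=pickle.load(open(f"s{k}.pkl","rb"))
        for cams in(("side",),("top",),("side","top")):
            if all(c in d for c in cams):
                V,sd,m,n=solve(d,cams);print(k,cams,n,"xy",(V[:2]*1000).round(2),"yaw",np.degrees(V[2]).round(2),"lean mm",(V[3]*140).round(2),"sd",sd.round(2),m.round(3))
E
python3 track3.py 0 1 2 3 4
```

```text
0 ('side',) 97 xy [541.83 -47.78] yaw 30.05 lean mm -5.6 sd 1.42 0.512
0 ('top',) 98 xy [534.81 -49.06] yaw 27.95 lean mm 3.12 sd 1.33 0.23
0 ('side', 'top') 196 xy [536.11 -49.39] yaw 27.97 lean mm -3.31 sd 0.83 0.513
1 ('side',) 97 xy [541.98 -47.84] yaw 30.13 lean mm -5.88 sd 1.3 0.47
1 ('top',) 65 xy [534.93 -49.25] yaw 27.71 lean mm 2.1 sd 1.63 0.223
1 ('side', 'top') 156 xy [539.54 -47.85] yaw 28.97 lean mm -3.35 sd 2.22 0.946
2 ('side',) 93 xy [540.34 -45.61] yaw 29.29 lean mm -2.73 sd 1.35 0.615
3 ('side',) 97 xy [538.13 -43.46] yaw 28.42 lean mm -3.5 sd 2.17 0.8
4 ('side',) 97 xy [537.83 -43.16] yaw 28.35 lean mm -3.84 sd 1.57 0.848
4 ('top',) 98 xy [534.87 -48.95] yaw 27.98 lean mm -0.42 sd 1.76 0.237
4 ('side', 'top') 196 xy [535.7  -48.53] yaw 27.94 lean mm -4.04 sd 2.66 0.544
```

```bash
python3 - <<'E'
s=open("track3.py").read()
s=s.replace("                P=np.array([*(np.array(a)*(1-f)+np.array(b)*f),z]);","""                if c=='side' and k in(4,6): continue
                P=np.array([*(np.array(a)*(1-f)+np.array(b)*f),z]);
                if k!=3 or c=='top':
                    R,t=pose(V);o=R.T@(-np.array(D0[c]["R"]).T@np.array(D0[c]["t"])-t);nn=np.array([[0,1,0],[1,0,0],[1,0,0],[0,-1,0],[-1,0,0],[-1,0,0],[0,-1,0]][k],float)
                    if (o-P)@nn>0:P[2]=.040
""")
open("track3.py","w").write(s)
E
python3 track3.py 0 1 2 3 4
python3 - <<'E'
from track3 import *
d=pickle.load(open("s4.pkl","rb"));V,_,_,_=solve(d)
for c in("side","top"):
    im=cv2.resize(d[c]["pixels"][140:270,190:350],None,fx=4,fy=4,interpolation=cv2.INTER_CUBIC)
    for cc,k,P,u,n in meas(d,V,(c,)):
        a=(u-[190,140]+.5)*4;b=(proj(D0[c],W(V,P))-[190,140]+.5)*4
        cv2.circle(im,tuple(a.astype(int)),2,(0,0,255),-1);cv2.circle(im,tuple(b.astype(int)),2,(255,0,0),-1)
    cv2.imwrite(f"pics/e_{c}.png",im)
E
```

```text
0 ('side',) 68 xy [535.86 -48.93] yaw 28.19 lean mm 7.46 sd 0.47 0.223
0 ('top',) 98 xy [534.81 -49.06] yaw 27.95 lean mm 3.12 sd 1.33 0.23
0 ('side', 'top') 166 xy [534.81 -48.41] yaw 28.14 lean mm 7.83 sd 0.54 0.272
1 ('side',) 68 xy [535.93 -48.98] yaw 28.21 lean mm 7.39 sd 0.43 0.214
1 ('top',) 65 xy [534.93 -49.25] yaw 27.71 lean mm 2.1 sd 1.63 0.223
1 ('side', 'top') 133 xy [534.74 -48.02] yaw 27.96 lean mm 8.22 sd 0.59 0.275
2 ('side',) 66 xy [535.96 -49.19] yaw 28.2 lean mm 6.83 sd 0.46 0.208
3 ('side',) 68 xy [535.59 -49.2 ] yaw 28.02 lean mm 3.69 sd 0.12 0.055
4 ('side',) 68 xy [535.56 -49.19] yaw 28.0 lean mm 2.92 sd 0.11 0.052
4 ('top',) 98 xy [534.87 -48.95] yaw 27.98 lean mm -0.42 sd 1.76 0.237
4 ('side', 'top') 166 xy [534.73 -48.49] yaw 28.04 lean mm 3.24 sd 0.54 0.255
```

View pics/e_side.png

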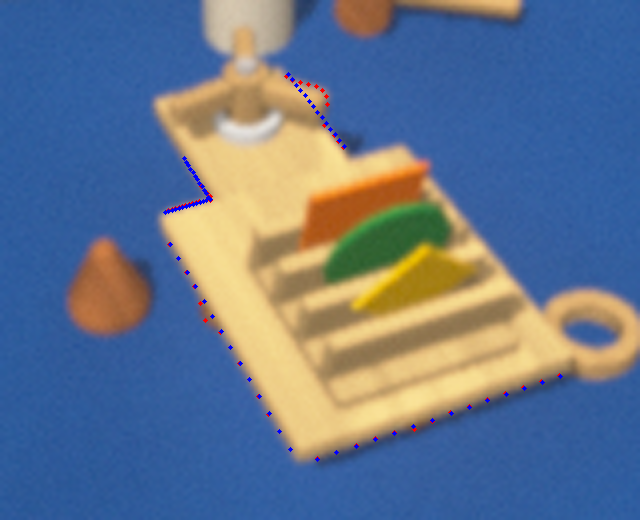

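View pics/e_top.png

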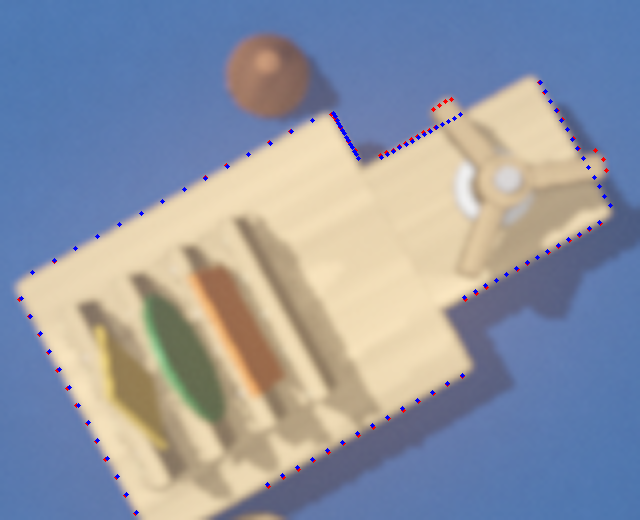

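Fitting the deck outline in both views gives a lean of about 7.8 mm at the start and 3 mm now. The wheel has turned 90°, which puts it at about 2.3 rad, so about 2.2 rad (125°) remains. I'm re-engaging behind the arm at 33°.

Emit:
servo_tool --increments '[{"hand": 1,"travel": [15,-12,0],"yaw": 0},{"hand": 1,"travel": [31,-25,0],"yaw": 0},{"hand": 1,"travel": [35,-28,0],"yaw": 0},{"hand": 1,"travel": [35,-28,0],"yaw": 0},{"hand": 1,"travel": [35,-28,0],"yaw": 0},{"hand": 1,"travel": [35,-28,0],"yaw": 0},{"hand": 1,"travel": [35,-28,0],"yaw": 0},{"hand": 1,"travel": [35,-28,0],"yaw": 0},{"hand": 1,"travel": [35,-28,0],"yaw": 0},{"hand": 1,"travel": [21,-15,0],"yaw": 0},{"hand": 1,"travel": [0,0,0],"yaw": 0}]'

```text
t: 8.1
tcp_pos: [0.6001, -0.1177, 0.2316]
tool_rot: [0.978, 0.207, 0.0, -0.001]
force: [-0.0, -0.9, 0.3]
finger_gap: 0.001
```

```bash
sed -i 's/c=(605,-174)/c=(603,-173)/' arc.py; python3 look.py 5; python3 arc.py 93.5 93.5 1
```

```text
8.2 [ 598.73870148 -121.61475944] 0.23138767440885316 [-0.3   0.17 -0.19] 94.74060298947703 51.561629269590455
{"hand":1,"travel":[-0,3.5,0],"yaw":0},
```

View pics/m5.png

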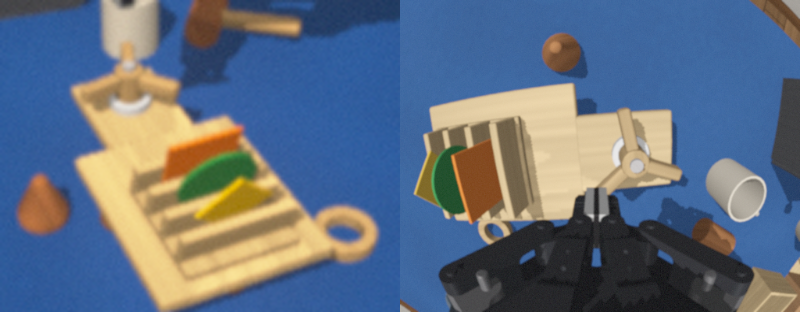

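Emit:
servo_tool --increments '[{"hand": 1,"travel": [0,2.5,10],"yaw": 0},{"hand": 1,"travel": [0,0,20],"yaw": 0},{"hand": 1,"travel": [0,0,25],"yaw": 0},{"hand": 1,"travel": [0,0,25],"yaw": 0},{"hand": 1,"travel": [0,0,20],"yaw": 0},{"hand": 1,"travel": [0,0,15],"yaw": 0},{"hand": 1,"travel": [0,0,10],"yaw": 0},{"hand": 1,"travel": [0,0,10],"yaw": 0},{"hand": 1,"travel": [0,0,10],"yaw": 0},{"hand": 1,"travel": [0,0,0],"yaw": 0}]'

```text
t: 9.2
tcp_pos: [0.599, -0.1269, 0.085]
tool_rot: [0.979, 0.203, -0.001, -0.001]
force: [0.7, 0.6, 0.4]
finger_gap: -0.002
```

```bash
python3 arc.py 93.5 -11.5 18
```

```text
9.2 [ 599.04359159 -126.92713804] 0.08504215505022568 [0.65 0.59 0.38] 94.90811169012956 46.24242399757384
{"hand":1,"travel":[6,0.5,0],"yaw":0}, {"hand":1,"travel":[4.5,2.5,0],"yaw":0}, {"hand":1,"travel":[4,2.5,0],"yaw":0}, {"hand":1,"travel":[3.5,3.5,0],"yaw":0}, {"hand":1,"travel":[3.5,3.5,0],"yaw":0}, {"hand":1,"travel":[3,4,0],"yaw":0}, {"hand":1,"travel":[2.5,4,0],"yaw":0}, {"hand":1,"travel":[2.5,4.5,0],"yaw":0}, {"hand":1,"travel":[1.5,4.5,0],"yaw":0}, {"hand":1,"travel":[1.5,4.5,0],"yaw":0}, {"hand":1,"travel":[0.5,5,0],"yaw":0}, {"hand":1,"travel":[0.5,5,0],"yaw":0}, {"hand":1,"travel":[-0.5,4.5,0],"yaw":0}, {"hand":1,"travel":[-0.5,5,0],"yaw":0}, {"hand":1,"travel":[-1.5,4.5,0],"yaw":0}, {"hand":1,"travel":[-1.5,5,0],"yaw":0}, {"hand":1,"travel":[-2,4,0],"yaw":0}, {"hand":1,"travel":[-3,4.5,0],"yaw":0},
```

Emit:
servo_tool --increments '[{"hand": 1,"travel": [6,0.5,0],"yaw": 0},{"hand": 1,"travel": [4.5,2.5,0],"yaw": 0},{"hand": 1,"travel": [4,2.5,0],"yaw": 0},{"hand": 1,"travel": [3.5,3.5,0],"yaw": 0},{"hand": 1,"travel": [3.5,3.5,0],"yaw": 0},{"hand": 1,"travel": [3,4,0],"yaw": 0},{"hand": 1,"travel": [2.5,4,0],"yaw": 0},{"hand": 1,"travel": [2.5,4.5,0],"yaw": 0},{"hand": 1,"travel": [1.5,4.5,0],"yaw": 0},{"hand": 1,"travel": [1.5,4.5,0],"yaw": 0},{"hand": 1,"travel": [0.5,5,0],"yaw": 0},{"hand": 1,"travel": [0.5,5,0],"yaw": 0},{"hand": 1,"travel": [-0.5,4.5,0],"yaw": 0},{"hand": 1,"travel": [-0.5,5,0],"yaw": 0},{"hand": 1,"travel": [-1.5,4.5,0],"yaw": 0},{"hand": 1,"travel": [-1.5,5,0],"yaw": 0},{"hand": 1,"travel": [-2,4,0],"yaw": 0},{"hand": 1,"travel": [-3,4.5,0],"yaw": 0},{"hand": 1,"travel": [0,0,0],"yaw": 0}]'

```text
t: 11.1
tcp_pos: [0.651, -0.1841, 0.0864]
tool_rot: [0.979, 0.203, 0.0, 0.001]
force: [0.2, 0.2, -0.7]
finger_gap: -0.001
```

```bash
python3 look.py 6;python3 track3.py 5 6; python3 arc.py -11.5 -66 10
```

```text
5 ('side',) 68 xy [535.59 -49.16] yaw 28.0 lean mm 2.91 sd 0.1 0.049
6 ('side',) 66 xy [535.81 -49.04] yaw 28.11 lean mm 1.0 sd 0.14 0.062
11.2 [ 651.0776814  -183.83111625] 0.08647121467939556 [-0.36 -1.03  0.43] -12.695852181288398 49.282618927161764
{"hand":1,"travel":[-3,2,0],"yaw":0}, {"hand":1,"travel":[-3.5,3.5,0],"yaw":0}, {"hand":1,"travel":[-3.5,3,0],"yaw":0}, {"hand":1,"travel":[-3.5,2.5,0],"yaw":0}, {"hand":1,"travel":[-4,2.5,0],"yaw":0}, {"hand":1,"travel":[-4,2,0],"yaw":0}, {"hand":1,"travel":[-4.5,1.5,0],"yaw":0}, {"hand":1,"travel":[-4.5,1,0],"yaw":0}, {"hand":1,"travel":[-4.5,0.5,0],"yaw":0}, {"hand":1,"travel":[-4.5,0.5,0],"yaw":0},
```

View pics/m6.png

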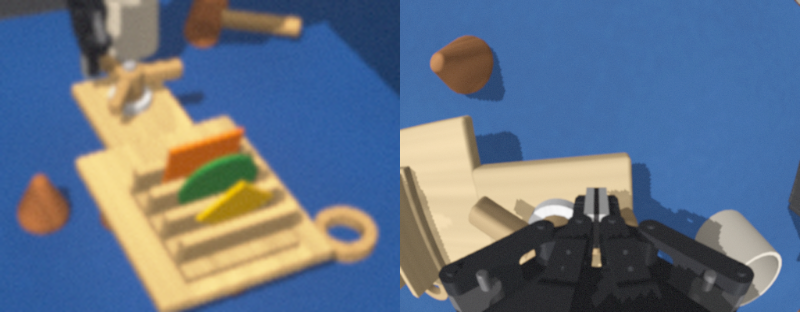

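Emit:
servo_tool --increments '[{"hand": 1,"travel": [-3,2,0],"yaw": 0},{"hand": 1,"travel": [-3.5,3.5,0],"yaw": 0},{"hand": 1,"travel": [-3.5,3,0],"yaw": 0},{"hand": 1,"travel": [-3.5,2.5,0],"yaw": 0},{"hand": 1,"travel": [-4,2.5,0],"yaw": 0},{"hand": 1,"travel": [0,0,0],"yaw": 0}]'

```text
t: 11.8
tcp_pos: [0.6397, -0.2032, 0.0863]
tool_rot: [0.979, 0.203, -0.0, 0.0]
force: [-0.0, 0.3, 0.2]
finger_gap: 0.003
```

```bash
python3 look.py 7;python3 track3.py 7; python3 arc.py -38.7 -66 5
python3 - <<'E'
from h import *
f=lambda k:cv2.resize(pickle.load(open(f"s{k}.pkl","rb"))["side"]["pixels"][140:190,222:288],None,fx=6,fy=6,interpolation=cv2.INTER_CUBIC)
g=cv2.resize(pickle.load(open("s7.pkl","rb"))["wrist"]["pixels"][150:340,30:294],None,fx=1.5,fy=1.5,interpolation=cv2.INTER_CUBIC)
A=np.hstack([f(6),f(7)]);B=np.zeros((285,792,3),np.uint8);B[:,:396]=g
cv2.imwrite("pics/c7.png",np.vstack([A,B]))
E
```

```text
7 ('side',) 67 xy [535.8  -49.28] yaw 28.0 lean mm 0.68 sd 0.14 0.063
11.9 [ 639.94845152 -203.09030289] 0.08638570372854215 [-0.32  0.32  0.8 ] -39.15889015892587 47.650964285375686
{"hand":1,"travel":[-3.5,2,0],"yaw":0}, {"hand":1,"travel":[-4.5,1.5,0],"yaw":0}, {"hand":1,"travel":[-4.5,1,0],"yaw":0}, {"hand":1,"travel":[-4.5,1,0],"yaw":0}, {"hand":1,"travel":[-4.5,0,0],"yaw":0},
```

View pics/c7.png

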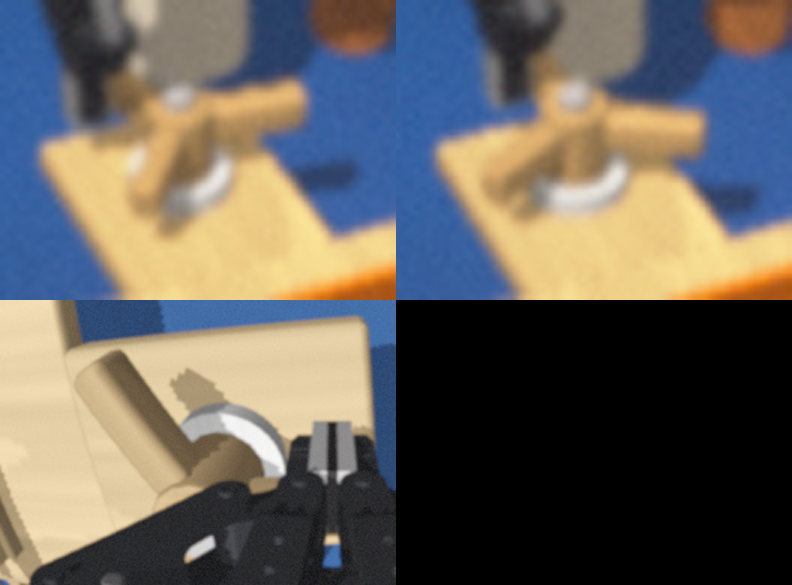

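Run:
```python
from h import *
d=pickle.load(open("s7.pkl","rb"))
c=np.array([.603,-.173])
def sh(n,X):
    e=X[:2]-c;print(n,X.round(4),np.degrees(np.arctan2(e[1],e[0])),np.hypot(*e))
sh("w",fray(d["wrist"],(98,190),.107))
cs=lambda a,b:(222+a/6-.4,140+b/6-.4)
for n,p in(("7right",(700-396,120)),("7left",(490-396,170)),("6right",(300,95)),("6front",(143,183))): sh(n,ray(d["side"],cs(*p),.104))
d4=pickle.load(open("s4.pkl","rb"))
```

```text
w [ 0.6463 -0.1232  0.107 ] 49.04336880440961 0.06599990125314592
7right [ 0.5399 -0.1716  0.104 ] 178.734678810856 0.06309352381672384
7left [ 0.6406 -0.123   0.104 ] 53.043019589848974 0.06252324163350345
6right [ 0.5431 -0.1929  0.104 ] -161.6299111581406 0.06312467825061402
6front [ 0.6155 -0.1145  0.104 ] 77.97076552491592 0.05986383878734099
```

Emit:
servo_tool --increments '[{"hand": 1,"travel": [-3.5,2,0],"yaw": 0},{"hand": 1,"travel": [-4.5,1.5,0],"yaw": 0},{"hand": 1,"travel": [-2.5,0.5,0],"yaw": 0},{"hand": 1,"travel": [0,0,0],"yaw": 0},{"hand": 1,"travel": [6,-1,0],"yaw": 0},{"hand": 1,"travel": [0,0,-15],"yaw": 0},{"hand": 1,"travel": [0,0,-30],"yaw": 0},{"hand": 1,"travel": [0,0,-40],"yaw": 0},{"hand": 1,"travel": [0,0,-40],"yaw": 0},{"hand": 1,"travel": [-15,8,-20],"yaw": 0},{"hand": 1,"travel": [-35,17,0],"yaw": 0},{"hand": 1,"travel": [-40,20,0],"yaw": 0},{"hand": 1,"travel": [-40,20,0],"yaw": 0},{"hand": 1,"travel": [-40,20,0],"yaw": 0},{"hand": 1,"travel": [-40,20,0],"yaw": 0},{"hand": 1,"travel": [-40,20,0],"yaw": 0},{"hand": 1,"travel": [-40,20,0],"yaw": 0},{"hand": 1,"travel": [-20,10,0],"yaw": 0},{"hand": 1,"travel": [0,0,0],"yaw": 0}]'

```text
t: 13.8
tcp_pos: [0.412, -0.4755, 0.2325]
tool_rot: [0.98, 0.201, -0.0, 0.001]
force: [0.5, 0.2, -0.7]
finger_gap: -0.003
```

```bash
python3 look3.py 8; python3 track3.py 0 4 8
python3 - <<'E'
from h import *
d=pickle.load(open("s8.pkl","rb"))
crop(d["top"]["pixels"],270,145,100,75,7.5,"pics/t8.png")
E
```

```text
13.9 [ 0.41415091 -0.47231454  0.23207271]
0 ('side',) 68 xy [535.86 -48.93] yaw 28.19 lean mm 7.46 sd 0.47 0.223
0 ('top',) 98 xy [534.81 -49.06] yaw 27.95 lean mm 3.12 sd 1.33 0.23
0 ('side', 'top') 166 xy [534.81 -48.41] yaw 28.14 lean mm 7.83 sd 0.54 0.272
4 ('side',) 68 xy [535.56 -49.19] yaw 28.0 lean mm 2.92 sd 0.11 0.052
4 ('top',) 98 xy [534.87 -48.95] yaw 27.98 lean mm -0.42 sd 1.76 0.237
4 ('side', 'top') 166 xy [534.73 -48.49] yaw 28.04 lean mm 3.24 sd 0.54 0.255
8 ('side',) 69 xy [535.65 -49.28] yaw 27.98 lean mm 0.71 sd 0.43 0.194
8 ('top',) 98 xy [534.76 -48.87] yaw 28.02 lean mm -1.61 sd 1.75 0.236
8 ('side', 'top') 166 xy [534.8  -48.55] yaw 28.02 lean mm 1.14 sd 0.5 0.256
```

View pics/L8.png

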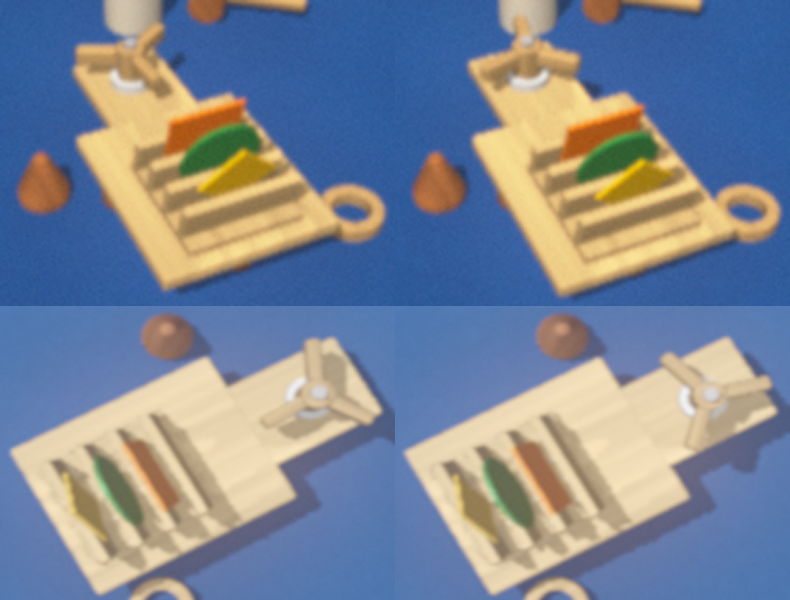

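View pics/t8.png

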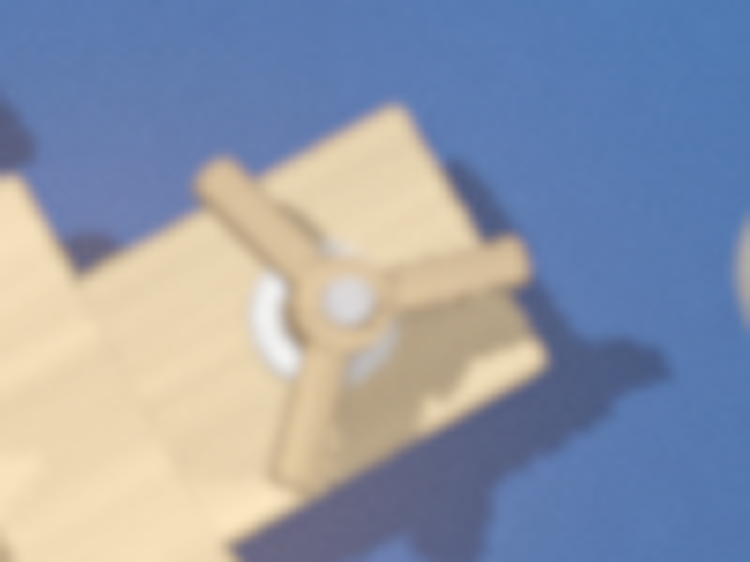

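Run:
```python
from station import manip
s=manip.sense();print(s["t"],s["force"].round(2),s["finger_gap"]);print(manip.sign_off())
```

```text
13.9 [0.25 0.34 0.53] 0.000863170498782197
the job is handed in; nothing more can be done
None
```

I pushed the wheel about 200° clockwise with the shut fingertips, in two strokes. I then drew the arm well clear and handed the job in at 13.9 s, with nothing touched or held.

- **Wheel position:** The wheel end's lean at the glide went from about 7.5 mm to 2.9 mm, then levelled off at about 0.7 mm. It stayed there while the wheel turned on, so I take 0.7 mm as camera bias and the stand as level. The final wheel angle is about 76° past the point where the lean disappeared, roughly 4.5 rad (target 4.5).
- **Stand and surroundings:** The stand's position is unchanged within about 0.3 mm and 0.2°. The cone and ring look undisturbed in the last pictures. The forces I read at the end of each move stayed under 2 N.
- **What disagreed:** The top camera on its own gave poor lean values, reading −1.6 mm at the end with about 1.8 mm uncertainty. An early point-tracking estimate of the lean was thrown off by shadows. I relied instead on fitting the deck outline, mainly in the side view.
- **Not checked:** I did not press on the stand to test for rocking.

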